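Undo the locked catch of a cheese carrier

ROBOT

A 7-joint arm with a two-finger parallel gripper is mounted at the origin on the work surface. World frame = base frame: x ahead of the robot, y to its left, z up, the work surface at z = 0. Lengths are in m, angles in rad, forces in N, time in s.
With the tool pointing down it reaches from about 0.35 to 0.775 m from the base axis. Payload 3.1 kg.
Tool frame: the origin (TCP) lies midway between the tips of the shut fingers; the grasp point (between the pads) lies 19 mm behind it; z points along the fingers, y is the line along which they close (so a half turn about z gives the same grasp; the last joint's range is limited). The gripper opens to 85 mm and grips with 20 to 120 N. Pads are 22 mm wide; open, the fingers measure 114 mm over their backs; the gripper's body (76 mm by 85 mm) begins 54 mm behind the grasp point. The pads swing forward as they close: fully open they stand 13 mm farther back than shut.
Start: joints at [-1.384, 0.311, 0.014, 1.512, -0.004, 1.319, -0.027], TCP at [0.125, 0.536, 0.231] pointing down, gripper open.
Joint ranges: [-2.7, 2.7], [-0.3, 1.91], [-1.27, 1.3], [0.12, 2.57], [-1.44, 4.58], [0.2, 2.03], [-3.05, 3.05]. Speed limits (rad/s): [2.79, 2.79, 3.14, 3.14, 3.14, 3.14, 3.14].

INTERFACE

Orientations are given as a rotation vector (axis times angle).
In Python, from bench import observe, camera, get_calibration, hand_in gives the robot as it stands.
- The arm moves only by the tool carry_out, never from a script. Its argument "motion" is a list that holds one entry, the list of rows, each a list of 5 numbers: the shift along the tool's x, y, z in cm, then the turn about the tool's z in rad, then the finger opening in cm, from 0 to 8.54. A call has 1 to 10 rows; each row shifts and turns the commanded pose from where the row before left it, along the tool's axes as they then stand; what a row does not reach is not made up. A row lasts 1/10 s, in which the tool goes at most 50 mm and 8.59 degrees, less where a joint would pass 70% of its speed; a pose out of reach is approached as far as the arm can. A call with a gripper value outside its range is refused whole. The fingers move at their own pace and stop on an object; "grip_force" is the grip in N (left out, the last holds). Time passes only in rows, so rows that do not move let the fingers close. It gives the time, the measured TCP pose, the force and the opening at its end, in the units of the state.
- observe(): the state, without advancing time (a new reading comes with each control period).
- camera(name): name is "scene" or "top" or "wrist"; returns the picture (400x640x3 uint8, red, green, blue); there is no depth.
- get_calibration(name): a dict with "vfov" (degrees; the focal length in pixels is half the picture's height over the tangent of half this angle, whatever the lens; pixels are square), "cx", "cy" (the principal point, pixels), "eye" and "rotation" of the camera in the world; the wrist camera has in their place "mount" (4x4, takes a point from camera to tool coordinates, whose origin is the TCP and whose axes are the flange's). Camera axes: x right, y up, looking along -z (the intrinsics and any distortion apply to the point x, -y, -z); pixel columns grow to the right and rows downward; lengths in m; the calibration is good to about 2 mm. A picture is of the moment at which its call begins: read the wrist's pose just before it. get_calibration takes no time and is no camera call.
- hand_in(): hands the job in, once; it reports no verdict.
The state is a dict: "t": time; "joints": joint angles; "joint_velocities": joint speeds; "joint_torque": joint torques, N m; "tcp_pos": TCP position; "ee_rot": TCP orientation; "force": force on the tool from outside, world axes, zero at the start; "torque": the same for the moment, N m; "grip_width": finger opening in m.
Only numpy, scipy, OpenCV 4.12 (cv2) and the standard library are available. Lean on these libraries where they do the work, as an engineer would, in place of code of your own. Each camera call takes 0.05 s, during which the arm holds its last target. There are 200 camera calls.

TASK

The closed insulated carrier on the packing bench is to be unloaded: undo the catch on its lid. Press the safety tab in the lever down and, keeping it down, slide it back towards the lever's hinge until it clicks free, then raise the lever and swing it right over to its stop, so that the lid rises on its seal. Feel your way: do not bear hard on the tab, do not wrench the lever while the tab still locks it, leave the cheeses and the brush where they lie, and leave the catch open with nothing touching it.

Things in the scene. Friction and masses are not known exactly. Their poses are not given: they have to be found in the camera images.
- tub: Black insulated carrier, fixed, 300 deep (x), 380 wide (y), tub 120 high, grey lid 36 thick on a rubber seal. Origin: centre underneath; x runs from the front (nearest the robot) to the back. The steel catch lies on the lid along x, mid front: hinge at the edge, free end to the back. Seals differ: lid and catch sit 0 to 12 mm above the three spots below and up to 2 mm off sideways.
- tab_spot (a point): Nominal top centre of the safety tab (tub's frame): a ribbed black pad in the lever, 38 (x) by 27 (y), 6 mm proud of the lever's walls, 90 from the hinge; rib 6 thick, 5 high at its hinge end (rib's back face 13 from this point). Pad sinks 4 on a spring (9 to 15 N); only when down over 3 mm can it slide, 14 mm towards the hinge (2 N), where it springs up and stays. Over 26 N breaks it.
- hinge_spot (a point): Nominal centre of the lever's hinge line (tub's frame), which runs along the tub's y. The lid's top is 14 mm below it.
- grip_spot (a point): Nominal middle of the lever near its free end (tub's frame), 106 mm from the hinge, to pinch across its side walls: 40 wide (y), walls 14 high (7 above and below this point), 6 mm clear above the lid. The free end is 14 mm farther back; behind it a small steel bridge holds the locked tab's tongue down (not to be strained over 30 N).
- lever (a joint): Angle of the steel lever, rad: 0 lies flat on the lid, grows as the free end rises and swings over towards the front (1.57 upright), stop at 1.92. The hinge is stiff (about 0.3 N m: 3 N at the grip spot) and stays where it is left. Raising it lifts the lid, hinge and all, evenly by up to 7 mm.
- tab (a joint): Travel of the safety tab, m: 0 locked, 0.014 fully back at its stop (free).
- lid (a joint): Rise of the lid on its seal, m: 0 clamped down, about 0.007 with the lever fully over.
- cheese_log: White log cheese, 64 diameter and 150 long (its x), lying on the bench; origin under its middle. Leave alone.
- cheese_drum: Drum cheese, 110 diameter and 80 high, standing; origin under its middle. Leave alone.
- rind_brush: Wooden rind brush, 160 (x) by 50 by 42 high, bristles down; origin under its middle. Leave alone.

How it is judged:
On the way, in this order (a step that is already met when the one before it is completed fails the run):
1. the safety tab is slid fully back (over 12.5 mm) with the lever still down (value of joint tab above 0.0125 m and value of joint lever below 0.15 rad), for 0.2 s.
2. the lever is swung over past 1.75 rad and the lid has risen (value of joint lever above 1.75 rad and value of joint lid above 0.005 m), for 0.2 s.
At the end, for the whole second after the job is handed in: The lever is swung over to its stop (more than 1.75 of its 1.92 rad), the safety tab is still slid back (over 12.5 mm) and the lid has risen more than 5 mm (all of step 2 and value of joint tab above 0.0125 m); the robot touches nothing.
It fails at once if the safety tab is pushed with more than 26 N (contact force between the fingers and tab above 26 N).
It fails at once if the lever is forced up against the locked tab with more than 30 N (contact force between tab and bridge above 30 N).
It fails at once if a cheese or the brush is moved by more than 20 mm (distance of any of cheese_log, cheese_drum, rind_brush from where it was at the start of the episode above 0.02 m).
It also fails if it takes over 70 s, if anything falls off the work surface, if the arm or the gripper's body presses on something with over 40 N, if the wrist force passes 120 N, or if a joint passes its speed limit or range.

## Working session

There is one attempt and no reset: what is moved stays moved. The work goes in short steps, Python scripts to look and compute and a tool call to move; the robot and the scene stay as the last step left them, time stands still between calls to the robot, and variables do not carry over. Pictures are saved under pics/ and viewed, on a budget of 10 in all, crops included, one or two more only if the job needs it, and the job is handed in when it is done.

Besides the shell and the picture viewer there is one more tool, called as name([rows], argument=value, ...), one row to a line, values as JSON. carry_out: Moves the arm, as the interface text tells. Its arguments: {"type":"object","properties":{"motion":{"type":"array"},"grip_force":{"type":"number"}},"required":["motion"]}

```bash
mkdir -p pics; ls; python3 - <<'E'
from bench import *
import cv2,numpy as np
s=observe();print({k:np.round(v,4).tolist() for k,v in s.items()})
for n in("scene","top","wrist"):
    print(n,get_calibration(n))
ims=[camera(n) for n in("top","scene","wrist")]
for n,i in zip(("top","scene","wrist"),ims): cv2.imwrite(f"pics/{n}0.png",i[:,:,::-1])
E
```

```text
pics
{'t': 0.0, 'joints': [-1.3837, 0.3117, 0.014, 1.5131, -0.0044, 1.3192, -0.0272], 'joint_velocities': [-0.0001, -0.0018, 0.0002, -0.0009, 0.0021, -0.0002, 0.0001], 'joint_torque': [0.0001, -37.991, 0.1462, -23.0596, 0.0123, 0.0134, 0.0], 'tcp_pos': [0.1246, 0.535, 0.2302], 'ee_rot': [-0.3584, -3.1209, 0.0037], 'force': [0.3684, -0.5953, -0.1644], 'torque': [-0.0484, -0.0338, -0.0111], 'grip_width': 0.0856}
scene {'vfov': 44.14876927894922, 'cx': 310.9797205104101, 'cy': 196.70980900518398, 'eye': array([ 1.23336235, -0.61493001,  1.13318068]), 'rotation': array([0.69698191, 0.31236068, 0.84840115])}
top {'vfov': 44.74394428174634, 'cx': 323.7082587410901, 'cy': 197.36317126682874, 'eye': array([ 0.27166514, -0.00571281,  1.59693089]), 'rotation': array([ 0.15100451, -0.14909231, -1.57519976])}
wrist {'vfov': 58.88909643498368, 'cx': 322.5370805767064, 'cy': 199.21588841903036, 'mount': array([[ 2.56827897e-05,  9.54297629e-01,  2.98857884e-01,
         7.65091202e-02],
       [ 9.99999999e-01, -3.07915430e-05,  1.23855083e-05,
         6.57816422e-04],
       [ 2.10217566e-05,  2.98857883e-01, -9.54297629e-01,
        -1.41551995e-01],
       [ 0.00000000e+00,  0.00000000e+00,  0.00000000e+00,
         1.00000000e+00]])}
```

View pics/top0.png

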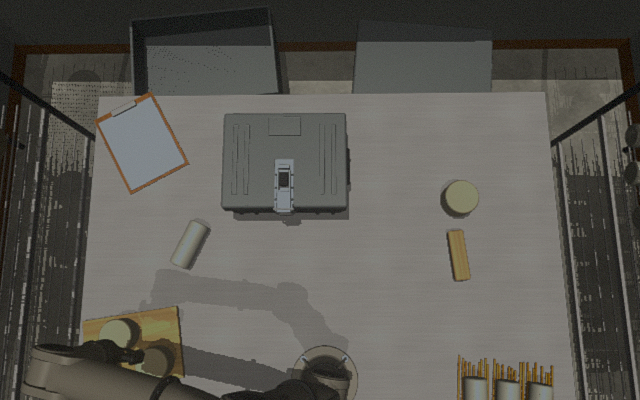

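View pics/scene0.png

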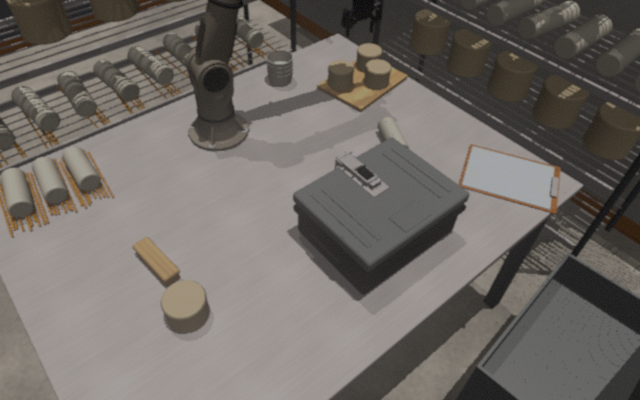

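The top view shows the carrier's lid at about (222–348, 113–212), with the catch running from (285,160) to (285,212) and the tab at (284,178). In the scene view the tab is at about (368,171). The log, drum and brush are well clear of it. Next I triangulate the tab.

```bash
cat > h.py <<'E'
from bench import *
import cv2,numpy as np
from scipy.spatial.transform import Rotation as R
def cam(n,s=None):
    c=get_calibration(n); f=200/np.tan(np.radians(c["vfov"]/2))
    if n=="wrist":
        r=R.from_rotvec(s["ee_rot"]).as_matrix(); M=c["mount"]
        return f,c["cx"],c["cy"],r@M[:3,3]+s["tcp_pos"],r@M[:3,:3]
    return f,c["cx"],c["cy"],np.array(c["eye"]),R.from_rotvec(c["rotation"]).as_matrix()
def ray(k,p):
    f,cx,cy,e,r=k; d=r@np.array([(p[0]-cx)/f,-(p[1]-cy)/f,-1.]); return e,d/np.linalg.norm(d)
def onz(k,p,z):
    e,d=ray(k,p); return e+d*(z-e[2])/d[2]
def tri(*kp):
    A=np.zeros((3,3));b=np.zeros(3)
    rs=[ray(*x) for x in kp]
    for e,d in rs:
        P=np.eye(3)-np.outer(d,d);A+=P;b+=P@e
    x=np.linalg.solve(A,b); return x,[round(float(np.linalg.norm((np.eye(3)-np.outer(d,d))@(x-e)))*1000,1) for e,d in rs]
def proj(k,X):
    f,cx,cy,e,r=k; c=r.T@(np.asarray(X)-e); return np.array([cx-f*c[0]/c[2],cy+f*c[1]/c[2]])
E
python3 - <<'E'
from h import *
s=observe();T=cam("top");S=cam("scene")
print(tri((T,(284,178)),(S,(368,170))))
for p in [(222,113),(348,113),(348,208),(222,208),(285,160),(284,208)]: print(p,onz(T,p,.16).round(4))
print(R.from_rotvec(s["ee_rot"]).as_matrix().round(3))
for p in ((0,0,0),):print(proj(T,p),proj(S,p))
E
```

```text
(array([0.60337517, 0.11452018, 0.20079978]), [4.1, 4.1])
(222, 113) [0.8203 0.3093 0.16  ]
(348, 113) [ 0.8163 -0.0835  0.16  ]
(348, 208) [ 0.5161 -0.0778  0.16  ]
(222, 208) [0.5198 0.3002 0.16  ]
(285, 160) [0.6668 0.112  0.16  ]
(284, 208) [0.518  0.1141 0.16  ]
[[-0.974  0.227 -0.   ]
 [ 0.227  0.974 -0.002]
 [-0.    -0.002 -1.   ]]
[323.78572052 379.91171489] [218.96705488 130.81845241]
```

carry_out([
  [[0,0,-4,-0.115,8.5],[0,0,-4,-0.115,8.5],[-3.2,-3,0,0,8.5],[-3.2,-3,0,0,8.5],[-3.2,-3,0,0,8.5],[-3.2,-3,0,0,8.5],[-3.2,-3,0,0,8.5],[-3.2,-3,0,0,8.5],[-3.2,-3,0,0,8.5],[-3.2,-3,0,0,8.5]],
])

```text
t: 1.15
tcp_pos: [0.3819, 0.2945, 0.3112]
ee_rot: [0.002, -3.141, -0.0]
force: [0.3, 0.3, 0.4]
grip_width: 0.0847
```

carry_out([
  [[-3.2,-3,0,0,8.5],[-3.2,-3,0,0,8.5],[-3.2,-3,0,0,8.5],[-3.2,-3,0,0,8.5],[-3.2,-3,0,0,8.5],[0,0,0,0,8.5],[0,0,0,0,8.5],[0,0,0,0,8.5],[0,0,0,0,8.5]],
])

```text
t: 2.05
tcp_pos: [0.5403, 0.1481, 0.3113]
ee_rot: [0.007, -3.141, -0.002]
force: [-0.1, 0.0, -0.0]
grip_width: 0.085
```

```bash
python3 - <<'E'
from h import *
s=observe();im=camera("wrist");cv2.imwrite("pics/w1.png",im[:,:,::-1]);np.save("w1.npy",s,allow_pickle=True)
print(s["t"],s["tcp_pos"],s["ee_rot"],s["force"],s["grip_width"])
E
```

```text
2.05 [0.54028645 0.14805279 0.31129788] [ 7.07743690e-03 -3.14099663e+00 -1.63272010e-03] [-0.1403594   0.02503399 -0.02569446] 0.08495730559910698
```

View pics/w1.png

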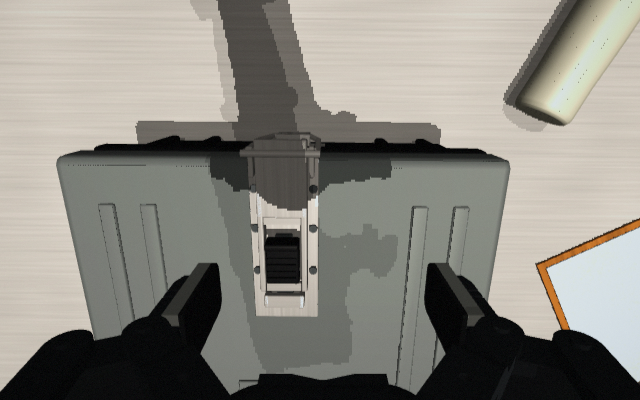

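The first wrist view has the front of the carrier at the top and +y to the right. The black tab pad is at about (265–299, 236–283), with its rib at the upper end. The lever walls run at columns 262–303, the free end is near row 303 and the hinge near row 152. Next I move for a second view.

carry_out([
  [[-1.5,-2,2,0,8.5],[-1.5,-1.5,2,0,8.5],[0,0,2,0,8.5],[0,0,0,0,8.5],[0,0,0,0,8.5],[0,0,0,0,8.5]],
])

```text
t: 2.7
tcp_pos: [0.5716, 0.1126, 0.2529]
ee_rot: [-0.005, 3.139, 0.002]
force: [-0.2, -1.6, 0.2]
grip_width: 0.0847
```

```bash
python3 - <<'E'
from h import *
s=observe();im=camera("wrist");cv2.imwrite("pics/w2.png",im[:,:,::-1]);np.save("w2.npy",s,allow_pickle=True)
print(s["t"],s["tcp_pos"],s["ee_rot"])
c=np.hstack([cv2.resize(cv2.imread("pics/w1.png")[120:320,200:380],None,fx=2.2,fy=2.2,interpolation=cv2.INTER_NEAREST),
 cv2.resize(cv2.imread("pics/w2.png")[0:400,230:410],None,fx=1.1*2,fy=1.1,interpolation=cv2.INTER_NEAREST)])
cv2.imwrite("pics/w2v.png",im[:,:,::-1])
E
```

```text
2.7 [0.57162847 0.11256951 0.25285643] [-5.31431123e-03  3.13917859e+00  1.81112777e-03]
```

View pics/w2.png

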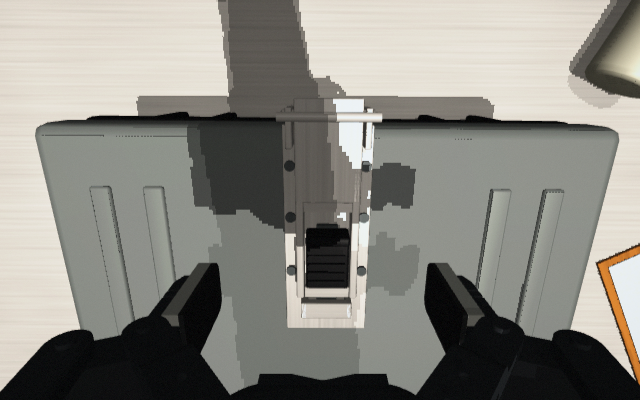

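The second view shows the pad at about (305–350, 228–288), the hinge pin at row 117 from columns 277 to 382, the lever walls at columns 303–353 and the free end near row 297.

```bash
python3 - <<'E'
from h import *
out=[]
for n,(x0,x1,y0,y1) in (("w1",(255,310,222,300)),("w2",(298,360,215,300))):
    g=cv2.imread(f"pics/{n}.png").max(2); m=(g[y0:y1,x0:x1]<50).astype(np.uint8)
    k,l,st,c=cv2.connectedComponentsWithStats(m); i=1+np.argmax(st[1:,4]); print(n,st[i],c[i]+[x0,y0])
    print("rows",[(y0+j,x0+np.where(l[j]==i)[0].min(),x0+np.where(l[j]==i)[0].max()) for j in range(0,y1-y0,4) if (l[j]==i).any()])
    G=cv2.imread(f"pics/{n}.png",0); cx=int(c[i][0]+x0); print("col",[(y,int(G[y,cx])) for y in range(y1-15,335,2)])
    cc=x0-28 if n=="w1" else x0-15
s1,s2=[np.load(f"w{i}.npy",allow_pickle=True).item() for i in(1,2)]
K1,K2=cam("wrist",s1),cam("wrist",s2)
for nm,a,b in (("pinR",(320,153),(382,117)),("pinL",(240,153),(277,117)),("plateBL",(256,316),(288,327)),("plateBR",(318,316),(364,327)),("padBL",(265.5,283),(306,288)),("padBR",(299,283),(349,288)),("padTL",(265.5,236),(306,228)),("padTR",(299,236),(349,228)),("lidFL",(510,157),(617,127)),("lidFR",(60,157),(38,127))):
    x,e=tri((K1,a),(K2,b)); print(nm,x.round(4),e)
E
```

```text
w1 [   9   11   36   50 1661] [282.20409392 258.21673691]
rows [(234, np.int64(265), np.int64(292)), (238, np.int64(265), np.int64(299)), (242, np.int64(265), np.int64(299)), (246, np.int64(264), np.int64(299)), (250, np.int64(265), np.int64(299)), (254, np.int64(265), np.int64(299)), (258, np.int64(265), np.int64(299)), (262, np.int64(266), np.int64(299)), (266, np.int64(266), np.int64(299)), (270, np.int64(266), np.int64(299)), (274, np.int64(266), np.int64(299)), (278, np.int64(266), np.int64(299)), (282, np.int64(267), np.int64(298))]
col [(285, 178), (287, 179), (289, 176), (291, 71), (293, 54), (295, 81), (297, 181), (299, 181), (301, 178), (303, 179), (305, 177), (307, 174), (309, 179), (311, 180), (313, 174), (315, 166), (317, 109), (319, 109), (321, 109), (323, 108), (325, 108), (327, 108), (329, 109), (331, 107), (333, 107)]
w2 [   8    9   45   64 2605] [326.94049904 255.96621881]
rows [(227, np.int64(316), np.int64(337)), (231, np.int64(306), np.int64(348)), (235, np.int64(306), np.int64(349)), (239, np.int64(306), np.int64(350)), (243, np.int64(306), np.int64(349)), (247
[... 407 characters left out ...]
[(285, 26), (287, 50), (289, 202), (291, 205), (293, 202), (295, 201), (297, 99), (299, 47), (301, 60), (303, 116), (305, 205), (307, 205), (309, 204), (311, 202), (313, 204), (315, 201), (317, 189), (319, 204), (321, 202), (323, 204), (325, 202), (327, 190), (329, 121), (331, 120), (333, 119)]
pinR [0.5107 0.1469 0.1871] [0.3, 0.3]
pinL [0.5108 0.087  0.1887] [0.4, 0.4]
plateBL [0.6655 0.0878 0.1713] [0.3, 0.3]
plateBR [0.669  0.1452 0.1663] [0.1, 0.1]
padBL [0.6141 0.1031 0.2003] [0.1, 0.1]
padBR [0.6148 0.1301 0.1989] [0.2, 0.2]
padTL [0.5786 0.1029 0.1881] [0.4, 0.4]
padTR [0.579  0.1299 0.1869] [0.4, 0.4]
lidFL [0.5188 0.3068 0.1577] [0.4, 0.4]
lidFR [ 0.5198 -0.0706  0.1607] [0.7, 0.7]
```

```bash
python3 - <<'E'
from h import *
K1,K2=[cam("wrist",np.load(f"w{i}.npy",allow_pickle=True).item()) for i in(1,2)]
for z in(.184,.188,.192,.196):
  print(z,*[onz(k,p,zz)[:2].round(4) for k,p,zz in((K1,(282.5,283.7),z),(K2,(327.4,287),z),(K1,(282.5,236),z+.005),(K2,(327.4,229),z+.005),(K1,(282,153),z-.01),(K2,(329.5,117),z-.01))])
T,S=cam("top"),cam("scene")
print(observe()["tcp_pos"])
E
```

```text
0.184 [0.6242 0.1148] [0.6235 0.1168] [0.5777 0.1167] [0.5792 0.1164] [0.5129 0.1166] [0.5121 0.1173]
0.188 [0.6218 0.1153] [0.621  0.1167] [0.576  0.1172] [0.5776 0.1163] [0.5122 0.1171] [0.5118 0.1173]
0.192 [0.6195 0.1158] [0.6186 0.1166] [0.5742 0.1177] [0.5759 0.1162] [0.5115 0.1175] [0.5115 0.1172]
0.196 [0.6171 0.1163] [0.6161 0.1165] [0.5725 0.1182] [0.5743 0.1161] [0.5108 0.118 ] [0.5112 0.1171]
[0.57176754 0.11236894 0.25297824]
```

carry_out([
  [[-1.5,0.2,1,0,0],[-1.5,0.2,1,0,0],[0,0,1,0,0],[0,0,0,0,0],[0,0,0,0,0],[0,0,0,0,0],[0,0,0,0,0],[0,0,0,0,0]],
], grip_force=20)

```text
t: 3.55
tcp_pos: [0.6013, 0.1153, 0.222]
ee_rot: [-0.002, 3.141, 0.001]
force: [0.8, 0.7, -0.0]
grip_width: -0.0002
```

```bash
python3 - <<'E'
from h import *
s=observe();print(s["t"],s["tcp_pos"],s["ee_rot"],s["force"],s["grip_width"])
im=camera("wrist");cv2.imwrite("pics/w3.png",im[:,:,::-1])
E
```

```text
3.55 [0.60131398 0.11533214 0.2219962 ] [-2.00712217e-03  3.14058436e+00  6.66526048e-04] [ 0.84239033  0.65453417 -0.0152695 ] -0.00018392006374446981
```

View pics/w3.png

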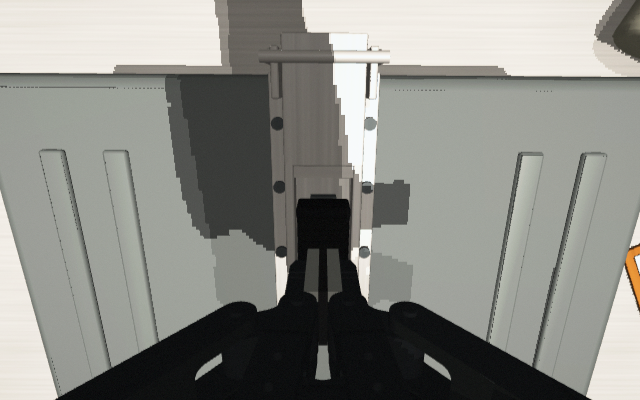

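The third wrist view shows the shut fingers at column 323 and the pad and lever centred at about 324, so they line up in y. The pad's front edge is at row 198. I go down now.

carry_out([
  [[-0.05,0.1,0.8,0,0],[0,0,0.8,0,0],[0,0,0.5,0,0],[0,0,0,0,0],[0,0,0,0,0],[0,0,0,0,0]],
])

```text
t: 4.2
tcp_pos: [0.602, 0.1163, 0.2006]
ee_rot: [-0.002, 3.141, 0.0]
force: [-0.3, 0.6, -0.1]
grip_width: 0.0001
```

carry_out([
  [[0,0,0.2,0,0],[0,0,0,0,0],[0,0,0,0,0]],
])

```text
t: 4.5
tcp_pos: [0.6018, 0.1163, 0.1984]
ee_rot: [-0.002, 3.141, 0.0]
force: [-0.7, 0.2, -1.5]
grip_width: 0.0001
```

carry_out([
  [[0,0,0.1,0,0],[0,0,0,0,0],[0,0,0,0,0]],
])

```text
t: 4.8
tcp_pos: [0.6018, 0.1163, 0.1973]
ee_rot: [0.002, -3.142, -0.0]
force: [-0.4, 0.3, 0.4]
grip_width: 0.0001
```

carry_out([
  [[0,0,0.1,0,0],[0,0,0.1,0,0],[0,0,0,0,0],[0,0,0,0,0]],
])

```text
t: 5.2
tcp_pos: [0.6017, 0.1163, 0.1952]
ee_rot: [0.002, -3.141, 0.0]
force: [-0.4, -0.6, 0.2]
grip_width: -0.0002
```

carry_out([
  [[0,0,0.1,0,0],[0,0,0,0,0],[0,0,0,0,0]],
])

```text
t: 5.5
tcp_pos: [0.6019, 0.1163, 0.1947]
ee_rot: [-0.002, 3.141, 0.0]
force: [-0.1, -0.2, 2.6]
grip_width: 0.0002
```

carry_out([
  [[0,0,0.1,0,0],[0,0,0,0,0],[0,0,0,0,0]],
])

```text
t: 5.8
tcp_pos: [0.6019, 0.1163, 0.1945]
ee_rot: [-0.002, 3.141, 0.001]
force: [-1.8, 0.5, 6.0]
grip_width: 0.0001
```

carry_out([
  [[0,0,0.1,0,0],[0,0,0,0,0],[0,0,0,0,0]],
])

```text
t: 6.1
tcp_pos: [0.602, 0.1164, 0.1942]
ee_rot: [-0.002, 3.14, 0.001]
force: [-2.8, -0.0, 8.5]
grip_width: 0.0002
```

carry_out([
  [[0,0,0.1,0,0],[0,0,0,0,0],[0,0,0,0,0]],
])

```text
t: 6.4
tcp_pos: [0.602, 0.1163, 0.1936]
ee_rot: [-0.002, 3.14, 0.001]
force: [-3.2, -0.5, 9.4]
grip_width: 0.0002
```

carry_out([
  [[0,0,0.1,0,0],[0,0,0,0,0],[0,0,0,0,0]],
])

```text
t: 6.7
tcp_pos: [0.602, 0.1164, 0.1928]
ee_rot: [-0.002, 3.14, 0.002]
force: [-2.8, 0.2, 10.9]
grip_width: 0.0001
```

carry_out([
  [[0,0,0.1,0,0],[0,0,0,0,0],[0,0,0,0,0]],
])

```text
t: 7.0
tcp_pos: [0.602, 0.1164, 0.1921]
ee_rot: [-0.002, 3.14, 0.002]
force: [-4.3, -1.1, 12.1]
grip_width: 0.0002
```

carry_out([
  [[0,0,0.1,0,0],[0,0,0,0,0],[0,0,0,0,0]],
])

```text
t: 7.3
tcp_pos: [0.6021, 0.1163, 0.1914]
ee_rot: [-0.002, 3.139, 0.002]
force: [-4.5, 0.1, 12.5]
grip_width: 0.0002
```

carry_out([
  [[0,0,0.06,0,0],[0,0,0,0,0],[0,0,0,0,0]],
])

```text
t: 7.6
tcp_pos: [0.6021, 0.1163, 0.191]
ee_rot: [-0.002, 3.139, 0.002]
force: [-4.0, -0.4, 12.8]
grip_width: -0.0002
```

carry_out([
  [[0,0,0.06,0,0],[0,0,0,0,0],[0,0,0,0,0]],
])

```text
t: 7.9
tcp_pos: [0.6021, 0.1164, 0.1905]
ee_rot: [-0.002, 3.139, 0.002]
force: [-4.9, -1.0, 14.3]
grip_width: -0.0001
```

carry_out([
  [[0.1,0,0.04,0,0],[0.1,0,0,0,0],[0.1,0,0,0,0],[0,0,0,0,0]],
])

```text
t: 8.3
tcp_pos: [0.602, 0.1163, 0.1912]
ee_rot: [-0.002, 3.132, 0.003]
force: [0.6, -0.9, 13.5]
grip_width: 0.0003
```

carry_out([
  [[0.1,0,0,0,0],[0.1,0,0,0,0],[0,0,0,0,0]],
])

```text
t: 8.6
tcp_pos: [0.6011, 0.1163, 0.1914]
ee_rot: [-0.002, 3.129, 0.003]
force: [2.2, 0.6, 12.2]
grip_width: 0.0004
```

carry_out([
  [[0.1,0,0,0,0],[0.1,0,0,0,0],[0,0,0,0,0]],
])

```text
t: 8.9
tcp_pos: [0.5992, 0.1163, 0.1914]
ee_rot: [-0.002, 3.129, 0.003]
force: [2.3, 0.5, 12.2]
grip_width: -0.0
```

carry_out([
  [[0,0,0.08,0,0],[0.1,0,0,0,0],[0.1,0,0,0,0],[0,0,0,0,0]],
])

```text
t: 9.3
tcp_pos: [0.5973, 0.1164, 0.191]
ee_rot: [-0.002, 3.129, 0.003]
force: [1.9, -0.0, 13.2]
grip_width: -0.0003
```

carry_out([
  [[0.1,0,0,0,0],[0.1,0,0,0,0],[0.1,0,0,0,0],[0,0,0,0,0]],
])

```text
t: 9.7
tcp_pos: [0.5943, 0.1164, 0.1909]
ee_rot: [-0.002, 3.129, 0.003]
force: [1.3, -0.3, 13.9]
grip_width: 0.0001
```

carry_out([
  [[0.1,0,0,0,0],[0.1,0,0,0,0],[0.1,0,0,0,0],[0,0,0,0,0]],
])

```text
t: 10.1
tcp_pos: [0.5913, 0.1164, 0.1909]
ee_rot: [-0.002, 3.129, 0.003]
force: [1.5, -0.4, 13.5]
grip_width: -0.0001
```

carry_out([
  [[0.1,0,0,0,0],[0.1,0,0,0,0],[0,0,0,0,0]],
])

```text
t: 10.4
tcp_pos: [0.5894, 0.1164, 0.1909]
ee_rot: [-0.002, 3.129, 0.003]
force: [1.9, 0.0, 12.8]
grip_width: -0.0001
```

carry_out([
  [[0.1,0,0,0,0],[0.1,0,0,0,0],[0,0,0,0,0]],
])

```text
t: 10.7
tcp_pos: [0.5877, 0.1164, 0.191]
ee_rot: [-0.002, 3.128, 0.003]
force: [2.1, 0.6, 13.5]
grip_width: 0.0002
```

carry_out([
  [[0.1,0,0,0,0],[0.1,0,0,0,0],[0,0,0,0,0]],
])

```text
t: 11.0
tcp_pos: [0.5876, 0.1164, 0.1916]
ee_rot: [-0.001, 3.123, 0.004]
force: [5.9, -0.3, 12.1]
grip_width: -0.0001
```

carry_out([
  [[0.1,0,0,0,0],[0,0,0,0,0],[0,0,0,0,0]],
])

```text
t: 11.3
tcp_pos: [0.5875, 0.1164, 0.1918]
ee_rot: [-0.001, 3.121, 0.004]
force: [7.3, 0.7, 12.5]
grip_width: -0.0005
```

The tab is against its stop after 14.4 mm of travel, and Fx is rising. I lift straight up while still pushing lightly, then take a look.

carry_out([
  [[0,0,-0.1,0,0],[0,0,-0.1,0,0],[0,0,-0.2,0,0],[0,0,-0.2,0,0],[0,0,-0.3,0,0],[0,0,-1,0,0],[-0.5,0,-2,0,6.5],[-2,0,-1,0,6.5],[0,0,0,0,6.5],[0,0,0,0,6.5]],
])

```text
t: 12.3
tcp_pos: [0.6036, 0.1161, 0.2335]
ee_rot: [0.002, -3.138, 0.001]
force: [0.0, 0.3, -0.5]
grip_width: 0.0578
```

```bash
python3 - <<'E'
from h import *
s=observe();print(s["t"],s["tcp_pos"],s["ee_rot"],s["force"],s["grip_width"])
im=camera("wrist");cv2.imwrite("pics/w4.png",im[:,:,::-1]);np.save("w4.npy",s,allow_pickle=True)
E
```

```text
12.3 [0.60364644 0.11614704 0.23350995] [ 1.65499710e-03 -3.13822431e+00  9.91543212e-04] [ 0.02898727  0.30984431 -0.47555646] 0.05784975931801724
```

View pics/w4.png

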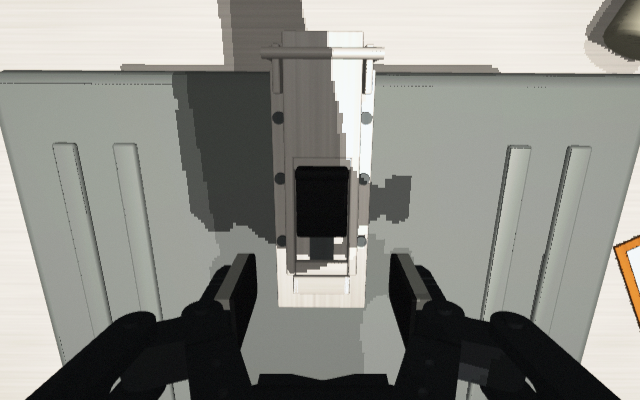

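The fourth wrist view shows the tab now at rows 166–237 against the hinge end of its slot, so it is back and sprung up. The lever end and bridge are at about rows 262–292, and the fingers straddle column 323. Next I descend to pinch the lever.

carry_out([
  [[-0.8,0.1,1,0,6],[-0.8,0,1,0,6],[0,0,1,0,6],[0,0,1,0,6],[0,0,0.6,0,6],[0,0,0,0,6],[0,0,0,0,6],[0,0,0,0,6]],
])

```text
t: 13.15
tcp_pos: [0.6211, 0.1174, 0.1897]
ee_rot: [-0.002, 3.14, 0.001]
force: [-0.2, 0.2, 0.0]
grip_width: 0.0598
```

carry_out([
  [[0,0,0.4,0,6],[0,0,0.3,0,6],[0,0,0.2,0,6],[0,0,0,0,6],[0,0,0,0,6],[0,0,0,0,6]],
])

```text
t: 13.75
tcp_pos: [0.6208, 0.1173, 0.18]
ee_rot: [-0.002, 3.141, 0.0]
force: [-0.3, -0.8, -0.5]
grip_width: 0.0597
```

carry_out([
  [[0,0,0.3,0,6],[0,0,0.2,0,6],[0,0,0,0,6],[0,0,0,0,6]],
])

```text
t: 14.15
tcp_pos: [0.6207, 0.1173, 0.1747]
ee_rot: [0.002, -3.141, 0.0]
force: [-0.3, 0.6, 0.2]
grip_width: 0.06
```

carry_out([
  [[0,0,0,0,3],[0,0,0,0,3],[0,0,0,0,3],[0,0,0,0,3],[0,0,0,0,3],[0,0,0,0,3]],
], grip_force=40)

```text
t: 14.75
tcp_pos: [0.6209, 0.1155, 0.1751]
ee_rot: [0.0, 3.141, -0.003]
force: [0.6, -5.1, 1.5]
grip_width: 0.039
```

Pinched, with an opening of 39 mm. I test the lever with a small lift.

carry_out([
  [[0,-0.1,-0.15,0,3],[0,0,-0.15,0,3],[0,0,0,0,3]],
])

```text
t: 15.05
tcp_pos: [0.6208, 0.1155, 0.1771]
ee_rot: [0.001, -3.141, 0.002]
force: [2.3, -4.2, -4.7]
grip_width: 0.0395
```

carry_out([
  [[0,0,-0.2,0,3],[0,0,-0.2,0,3],[0,0,0,0,3]],
])

```text
t: 15.35
tcp_pos: [0.6202, 0.1155, 0.1808]
ee_rot: [0.002, -3.14, 0.002]
force: [0.3, -6.0, -6.7]
grip_width: 0.0388
```

carry_out([
  [[0,0,-0.2,0,3],[0,0,-0.2,0,3],[0,0,0,0,3]],
])

```text
t: 15.65
tcp_pos: [0.6195, 0.1155, 0.1845]
ee_rot: [0.002, -3.138, 0.002]
force: [-0.1, -5.3, -5.6]
grip_width: 0.0391
```

carry_out([
  [[0.22,0,-1.1,0,3],[0.27,0,-1.1,0,3],[0.37,0,-1.05,0,3],[0.47,0,-1.0,0,3],[0,0,0,0,3]],
])

```text
t: 16.15
tcp_pos: [0.6037, 0.1156, 0.2271]
ee_rot: [0.002, -3.133, 0.002]
force: [-4.8, -5.2, -4.2]
grip_width: 0.0389
```

carry_out([
  [[0.57,0,-0.96,0,3],[0.66,0,-0.9,0,3],[0.75,0,-0.84,0,3],[0,0,0,0,3]],
])

```text
t: 16.55
tcp_pos: [0.5835, 0.1157, 0.2534]
ee_rot: [0.002, -3.131, 0.002]
force: [-5.6, -5.3, -5.6]
grip_width: 0.0386
```

carry_out([
  [[0.81,0,-0.75,0,3],[0.89,0,-0.67,0,3],[0.95,0,-0.58,0,3],[0,0,0,0,3]],
])

```text
t: 16.95
tcp_pos: [0.5571, 0.1158, 0.2737]
ee_rot: [0.003, -3.133, 0.002]
force: [-4.9, -5.2, -7.9]
grip_width: 0.0388
```

carry_out([
  [[0.99,0,-0.48,0,3],[1.03,0,-0.38,0,3],[1.07,0,-0.28,0,3],[0,0,0,0,3]],
])

```text
t: 17.35
tcp_pos: [0.5274, 0.1159, 0.286]
ee_rot: [0.003, -3.137, 0.001]
force: [-1.9, -5.3, -9.2]
grip_width: 0.0387
```

carry_out([
  [[1.08,0,-0.1,0,3],[1.09,0,0,0,3],[1.08,0,0.05,0,3],[0,0,0,0,3]],
])

```text
t: 17.75
tcp_pos: [0.4978, 0.1161, 0.2891]
ee_rot: [-0.004, 3.137, 0.001]
force: [0.8, -5.4, -4.0]
grip_width: 0.0382
```

carry_out([
  [[1.08,0,0.15,0,3],[0.6,0,0.15,0,3],[0,0,0,0,3]],
])

```text
t: 18.05
tcp_pos: [0.4827, 0.1161, 0.2876]
ee_rot: [-0.003, 3.133, 0.003]
force: [1.7, -5.0, 0.0]
grip_width: 0.0383
```

carry_out([
  [[0.4,0,0.12,0,3],[0.3,0,0.1,0,3],[0,0,0,0,3]],
])

```text
t: 18.35
tcp_pos: [0.4768, 0.1161, 0.2865]
ee_rot: [-0.003, 3.131, 0.004]
force: [2.7, -6.0, 3.4]
grip_width: 0.0375
```

carry_out([
  [[0.3,0,0.1,0,3],[0,0,0,0,3],[0,0,0,0,3]],
])

```text
t: 18.65
tcp_pos: [0.4742, 0.1162, 0.2859]
ee_rot: [-0.003, 3.13, 0.004]
force: [3.9, -5.6, 4.4]
grip_width: 0.0383
```

carry_out([
  [[0.3,0,0.05,0,3],[0,0,0,0,3],[0,0,0,0,3]],
])

```text
t: 18.95
tcp_pos: [0.4709, 0.1162, 0.2851]
ee_rot: [-0.003, 3.131, 0.004]
force: [2.9, -5.8, 4.1]
grip_width: 0.0381
```

carry_out([
  [[0.3,0,0.05,0,3],[0,0,0,0,3],[0,0,0,0,3]],
])

```text
t: 19.25
tcp_pos: [0.4678, 0.1162, 0.2843]
ee_rot: [-0.003, 3.131, 0.004]
force: [2.5, -5.5, 3.7]
grip_width: 0.0381
```

carry_out([
  [[0.3,0,0.1,0,3],[0,0,0,0,3],[0,0,0,0,3]],
])

```text
t: 19.55
tcp_pos: [0.4649, 0.1162, 0.2835]
ee_rot: [-0.003, 3.131, 0.004]
force: [3.1, -4.7, 5.1]
grip_width: 0.0378
```

carry_out([
  [[0.3,0,0.1,0,3],[0,0,0,0,3],[0,0,0,0,3]],
])

```text
t: 19.85
tcp_pos: [0.4615, 0.1163, 0.2825]
ee_rot: [-0.002, 3.132, 0.005]
force: [1.7, -6.3, 4.1]
grip_width: 0.0373
```

carry_out([
  [[0.3,0,0.1,0,3],[0,0,0,0,3],[0,0,0,0,3]],
])

```text
t: 20.15
tcp_pos: [0.4583, 0.1163, 0.2814]
ee_rot: [-0.002, 3.132, 0.005]
force: [1.5, -6.0, 4.4]
grip_width: 0.0376
```

The grip has gone farther than the stop should allow without the force rising, so I look before going on.

```bash
python3 - <<'E'
from h import *
a=camera("scene")[90:240,260:460];b=camera("wrist")
cv2.imwrite("pics/c5.png",np.vstack([cv2.resize(a,(640,480))[60:420],b[160:400]])[:,:,::-1])
E
```

```text
(no output)
```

View pics/c5.png

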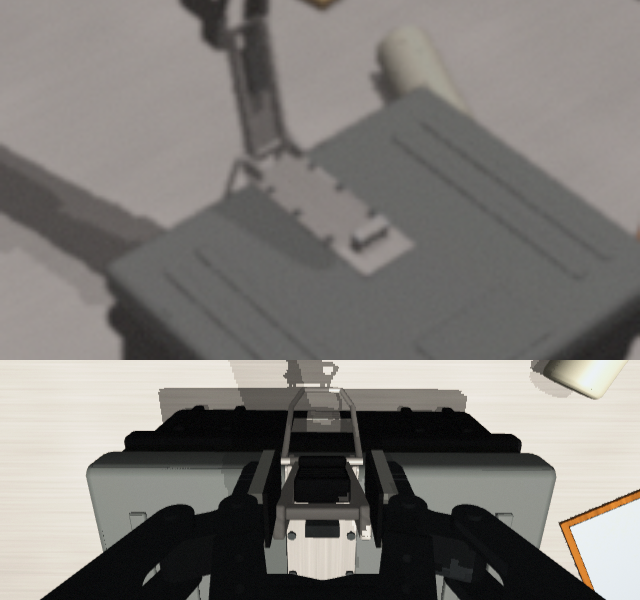

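The composite shows the lever standing up past vertical between the fingers. Its free-end bar is at crop row 510 (wrist row 310), columns 275–372. I work out the angle from that.

```bash
python3 - <<'E'
from h import *
from scipy.optimize import brentq
K=cam("wrist",observe()); H=np.array([.5115,.117,.189])
for L in(.120,.118):
  for r in(306,310,314):
    e,d=ray(K,(323,r))
    # intersect ray with circle of radius L about hinge (x-z plane)
    v=(e-H)[[0,2]];w=d[[0,2]];t=np.roots([w@w,2*v@w,v@v-L*L]);
    for q in t:
      if abs(q.imag)<1e-9: p=e+d*q.real;print(L,r,p.round(3),"theta",round(float(np.arctan2(p[2]-H[2],p[0]-H[0])),2))
    print('min dist',np.linalg.norm(v-(v@w)/(w@w)*w).round(4))
S=cam("scene")
for th in(1.5,1.7,1.92): print(th,[(((proj(S,H+[.12*np.cos(th),y,.12*np.sin(th)])-[260,90])*3.2)-[0,60]).round() for y in(-.02,.02)],[(proj(K,H+[.12*np.cos(th),y,.12*np.sin(th)])+[0,200]).round() for y in(-.02,.02)])
print([(((proj(S,H+[0,y,0])-[260,90])*3.2)-[0,60]).round() for y in(-.03,.03)])
E
```

```text
0.12 306 [0.599 0.118 0.107] theta -0.76
0.12 306 [0.465 0.117 0.3  ] theta 1.97
min dist 0.0251
0.12 310 [0.602 0.118 0.11 ] theta -0.72
0.12 310 [0.467 0.117 0.3  ] theta 1.95
min dist 0.0278
0.12 314 [0.604 0.118 0.113] theta -0.69
0.12 314 [0.468 0.117 0.301] theta 1.94
min dist 0.0305
0.118 306 [0.598 0.118 0.108] theta -0.75
0.118 306 [0.467 0.117 0.298] theta 1.96
min dist 0.0251
0.118 310 [0.6   0.118 0.111] theta -0.72
0.118 310 [0.468 0.117 0.299] theta 1.95
min dist 0.0278
0.118 314 [0.603 0.118 0.115] theta -0.68
0.118 314 [0.469 0.117 0.299] theta 1.93
min dist 0.0305
1.5 [array([268.,  55.]), array([304.,  36.])] [array([276., 629.]), array([370., 629.])]
1.7 [array([248.,  41.]), array([284.,  22.])] [array([274., 583.]), array([372., 583.])]
1.92 [array([227.,  32.]), array([263.,  13.])] [array([273., 520.]), array([373., 520.])]
[array([244., 162.]), array([294., 133.])]
```

The free-end bar gives about 1.93–1.95 rad, so the lever is at its stop and the pads had slipped a little on it. Released now: open, then go straight up.

carry_out([
  [[0,0,0,0,5],[0,0,0,0,7],[0,0,0,0,7],[0,0,0,0,7],[0,0,-2,0,7],[0,0,-3,0,7],[0,0,-3,0,7],[0,0,-3,0,7],[0,0,0,0,7],[0,0,0,0,7]],
])

```text
t: 21.25
tcp_pos: [0.4561, 0.1166, 0.3873]
ee_rot: [-0.003, 3.141, 0.001]
force: [0.1, 1.0, -0.4]
grip_width: 0.0702
```

```bash
python3 - <<'E'
from h import *
s=observe();print(s["t"],s["tcp_pos"],s["force"])
a=camera("scene")[90:240,260:460];b=camera("wrist");K=cam("wrist",s)
cv2.imwrite("pics/c6.png",np.vstack([cv2.resize(a,(640,480))[60:420],b[160:400]])[:,:,::-1])
for H in(np.array([.5115,.117,.189]),):
  for th in(1.5,1.65,1.75,1.85,1.92,): print(th,[(proj(K,H+[.12*np.cos(th),y,.12*np.sin(th)])+[0,200]).round() for y in(-.02,.02)])
E
```

```text
21.25 [0.45609283 0.11660101 0.38732556] [ 0.09559684  0.96770687 -0.44956895]
1.5 [array([294., 495.]), array([350., 495.])]
1.65 [array([293., 472.]), array([351., 472.])]
1.75 [array([293., 456.]), array([351., 456.])]
1.85 [array([293., 438.]), array([351., 439.])]
1.92 [array([293., 426.]), array([351., 426.])]
```

View pics/c6.png

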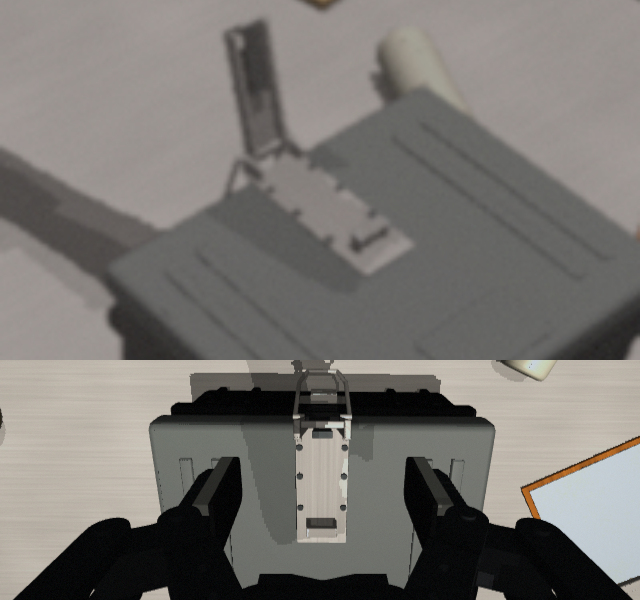

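The lever stands alone. Its free end is at wrist-crop row ~420 (426 predicted for 1.92 rad), and its scene corners are at about (227,35) and (265,20), where (227,32) and (263,13) were predicted. The gripper is about 10 cm clear of it.

```bash
python3 -c "
from bench import *
print(hand_in())"
```

```text
the job is handed in; nothing more can be done
None
```

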